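# Finish a row of click-lock strips on a garage shelf

## Robot

A 6-joint arm with a two-finger parallel gripper is mounted at the origin on the work surface. World frame = base frame: x ahead of the robot, y to its left, z up, the work surface at z = 0. Lengths are in mm, angles in rad, forces in N, time in s.
With the tool pointing down it reaches from about 300 to 775 mm from the base axis. Payload 14.6 kg.
Tool frame: the origin (TCP) lies midway between the tips of the shut fingers; the grasp point (between the pads) lies behind it (manip.grip_depth is the z of the grasp point in the tool frame, in mm); z points along the fingers, y is the line along which they close (so a half turn about z gives the same grasp; the last joint's range is limited). The gripper opens to 94 mm and grips with 3 to 60 N. Pads are 16 mm wide; open, the fingers measure 119 mm over their backs; the gripper's body (75 mm by 177 mm) begins 78 mm behind the grasp point.
Start: joints at [-0.067, 0.3, 1.521, -0, 1.321, -0.067], TCP at [549.99, -0.002, 205.446] pointing down, gripper open.
Joint ranges: [-3.03, 3.03], [-0.79, 2.21], [0.23, 2.52], [-1.04, 4.18], [0, 3.07], [-2.55, 2.55]. Speed limits (rad/s): [2.22, 2.22, 2.57, 3.14, 3.14, 3.14].

## Interface

Orientations are given as [roll, pitch, yaw] about the fixed x, y, z axes, in that order (R = Rz(yaw) Ry(pitch) Rx(roll)).
In Python, from cell import manip gives the robot as it stands.
- The arm moves only by the tool send_path, called after ">>>" as name(argument=value, ...), one argument or row to a line, values as JSON. Schema: {"type":"object","properties":{"moves":{"type":"object","properties":{"motion":{"type":"array","items":{"type":"array","items":{"type":"number"},"minItems":6,"maxItems":6},"minItems":1,"maxItems":5}},"additionalProperties":false,"required":["motion"]},"aperture":{"type":"number"},"clamp_n":{"type":"number"},"only":{"type":"string"},"quiet":{"type":"boolean"},"lines":{"type":"string"}},"required":["moves"],"additionalProperties":false}. moves is an object whose key "motion" holds a list of rows, 1 to 5 of them, each of 6 numbers: dx, dy, dz in units of 100 mm, then a rotation vector rx, ry, rz in units of 0.05 rad; each row is the pose to reach, as a shift and turn from the pose commanded when the call began, along the tool's axes at that moment; what a row does not reach only later rows make up. A row lasts 1/10 s, in which the tool goes at most 50 mm and 0.15 rad, less where a joint would pass 70% of its speed; a pose out of reach is approached as far as the arm can. aperture is the finger opening in mm, set as the call begins (left out keeps the last). The fingers move at their own pace and stop on an object; clamp_n is the grip in N (left out, the last holds). Time passes only in rows, so rows that do not move let the fingers close. The tool returns the time, the measured TCP pose, the force, the opening and the grip force at its end. only (a regular expression) keeps the lines of the reply that match it, lines (a string "A,B") keeps lines A to B, and quiet returns only ok. Input that does not fit is refused with a message, and nothing moves.
- manip.read_state(): the state, without advancing time (a new reading comes with each control period).
- manip.camera(name): name is "scene" or "side" or "wrist"; returns (picture, depth): 420x560x3 uint8, red, green, blue; 420x560 float32, mm along the optical axis (not along the pixel's ray), 0 where there is no reading.
- manip.camera_info(name): a dict with "K" (3x3 intrinsics, pixels), "rvec" (rotation vector, rad) and "tvec" (3), from world to camera coordinates, as OpenCV has them; the wrist camera has in their place "mount" (4x4, takes a point from camera to tool coordinates, whose origin is the TCP and whose axes are the flange's). Camera axes: x right, y down, z forward; pixel columns grow to the right and rows downward; lengths in mm; the calibration is good to about 2 mm. A picture is of the moment at which its call begins: read the wrist's pose just before it. camera_info takes no time and is no camera call.
- manip.sign_off(): hands the job in; it is judged then, once.
The state is a dict: "clock": time; "joints": joint angles; "qd": joint speeds; "effort": joint torques, N m; "eef_pos": TCP position; "eef_rot": TCP orientation; "wrist_force": force on the tool from outside, world axes, zero at the start; "moment": the same for the moment, N m; "finger_gap": finger opening in mm; "finger_force": force on a finger pad.
Only numpy, scipy, OpenCV 4.12 (cv2) and the standard library are available. Lean on these libraries where they do the work, as an engineer would, in place of code of your own. Each camera call takes 0.05 s, during which the arm holds its last target. There are 200 camera calls.

## Task

A small plywood shelf on the garage bench is being surfaced with leftover click-lock floor strips. First lift the tapping block off the bare part of the shelf and set it down, the same way up, flat in the large compartment of the tool tray. Then finish the row with the longer of the two loose tongued strips: hold it tilted, angle its tongue into the groove of the strip already laid and lower it flat so that the joint locks, leaving it closed up, flush and in line with the laid strip.

Things in the scene. Friction and masses are not known exactly. Their poses are not given: they have to be found in the camera images.
- shelf: Plywood shelf fixed to the bench, 300 x 130 mm, grey underlay on top (surface 21 mm above the bench). A strip 140 x 64 x 18 mm is glued along its middle. Origin: on the bench, below the upper edge of that strip's grooved end. +x runs along the row INTO the laid strip (yaw about 90 degrees: to the robot's left), y across, z up. The bare part for the new strip is on the -x side, 160 mm long.
- groove (a point): Middle of the upper edge of the laid strip's grooved end, 39 mm above the bench; axes as shelf. Below this edge (heights above the underlay): upper lip from 12 to 18 mm; groove open from 4 to 12 mm, 11 mm deep; then a 4 mm thick lower lip that sticks out to x = -14.5 mm.
- bed (a point): Middle of the bare part of the underlay, 80 mm from the joint, 21 mm above the bench, axes as shelf.
- strip: The longer loose strip: oak face on paler core, 160 mm from joint face to square-sawn end, 64 mm wide, 18 mm thick, 0.09 to 0.17 kg, face up on the bench. Origin: centre of its underside, 80 mm from either end, near its centre of mass. +x points to the tongue, z up. Laid home, its +x is along the shelf's +x, the joint has up to 1.5 mm of play, and its sawn end is at the shelf's end.
- strip_face (a point): On the longer strip: middle of the upper edge of its joint face, 80 mm along +x from the strip's origin and 18 mm above its underside. When laid it meets groove.
- tongue (a point): Middle of the tip of the longer strip's tongue, 89 mm along +x from its origin, 9.35 mm above its underside. The tongue is 9 mm long, full width, from 7.5 to 11.2 mm above the underside. Behind the joint face the underside is cut away, 7.5 mm up, for 16.5 mm, but for a locking nose 4 to 9 mm behind the face that comes down to 4.6 mm.
- offcut: The shorter loose strip, same profile and width but 100 mm long; too short, not needed. It and the longer strip lie one to the left and one to the right of the shelf, either way round. Origin under its centre, +x to its tongue.
- block: Tapping block, a plain white hard-plastic bar 100 mm long (x), 46 mm wide (y), 38 mm tall, 0.12 to 0.24 kg, lying on the bare underlay. Origin: centre of its underside.
- tray: Dark steel tool tray, fixed, 125 mm (x) by 215 mm (y), 35 mm tall, walls and floor 5 mm. A partition at y = -52 mm leaves a large empty compartment on the +y side; the narrow one on the -y side holds a pencil and spacers. Origin: centre of its underside.
- tray_in (a point): Centre of the floor of the tray's large compartment (115 mm in x by 152 mm in y inside), 5 mm above the bench, axes as tray.
- bead (a point): Middle of the top of the round locking bead on the lower lip, 4 mm wide, at x = -12.5 mm from the joint, 6.6 mm above the underlay; axes as shelf. It hooks behind the new strip's nose: the strip cannot be pushed in flat, only tilted (sawn end up) by 12 degrees or more, about 20 is comfortable, then turned down about the upper edge of the joint.

How it is judged (in metres and radians):
On the way, in this order (a step that is already met when the one before it is completed fails the run):
1. the tapping block lies in the tray's large compartment, let go (x of block in the frame of tray_in between -0.05 and 0.05 m and y of block in the frame of tray_in between -0.07 and 0.07 m and z of block in the frame of tray_in below 0.006 m and angle between block's own z axis and vertical below 0.15 rad and contact force between block and the fingers below 0.1 N), for 0.2 s.
2. the longer strip is held tilted with its tongue in the groove (x of tongue in the frame of groove between 0.002 and 0.012 m and z of tongue in the frame of groove between -0.014 and -0.006 m and y of tongue in the frame of groove between -0.012 and 0.012 m and angle between strip's own z axis and vertical between 0.1 and 0.8 rad and contact force between strip and the fingers above 0.5 N), for 0.1 s.
At the end, for the whole second after the job is handed in: The longer strip lies locked in the row, at rest: joint gap under 2.5 mm, faces flush within 2 mm, edges in line within 5 mm, flat within 1.4 degrees and straight within 2.3 degrees; the tapping block lies the same way up, flat on the floor of the tray's large compartment, at rest (x of strip_face in the frame of groove between -0.0025 and 0.0015 m and y of strip_face in the frame of groove between -0.005 and 0.005 m and z of strip_face in the frame of groove between -0.002 and 0.002 m and angle between strip's own z axis and vertical below 0.025 rad and angle between the x axis of strip and the x axis of shelf, either way round below 0.04 rad and linear speed of each of strip, block below 0.01 m/s and x of block in the frame of tray_in between -0.05 and 0.05 m and y of block in the frame of tray_in between -0.07 and 0.07 m and z of block in the frame of tray_in below 0.006 m and angle between block's own z axis and vertical below 0.15 rad); the robot touches nothing.
It also fails if it takes over 58 s, if anything falls off the work surface, if the arm or the gripper's body presses on something with over 40 N, if the wrist force passes 120 N, or if a joint passes its speed limit or range.

## Working session

There is one attempt and no reset: what is moved stays moved. The work goes in short steps, Python scripts to look and compute and a tool call to move; the robot and the scene stay as the last step left them, time stands still between calls to the robot, and variables do not carry over. Pictures are saved under pics/ and viewed, at most 10 in all, crops included, and the job is handed in when it is done.

```bash
ls; mkdir -p pics; python3 - <<'E'
from cell import manip
import cv2, numpy as np
for n in ["scene","side"]:
    p,d=manip.camera(n); cv2.imwrite(f"pics/{n}0.png",p[:,:,::-1]); np.savez(f"{n}0.npz",p=p,d=d)
    print(n,manip.camera_info(n))
print(manip.camera_info("wrist"),manip.grip_depth); print(manip.read_state())
E
```

```text
cell.py
pics
scene {'K': array([[468.2888698 ,   0.        , 267.42740947],
       [  0.        , 468.2888698 , 202.73377532],
       [  0.        ,   0.        ,   1.        ]]), 'rvec': array([ 0.66967032,  2.59239477, -1.15301162]), 'tvec': array([ 490.01657485, -141.51034775, 1378.65959445])}
side {'K': array([[394.68597485,   0.        , 280.15189727],
       [  0.        , 394.68597485, 205.53366257],
       [  0.        ,   0.        ,   1.        ]]), 'rvec': array([ 0.52745046, -2.6146295 ,  1.31038064]), 'tvec': array([532.44484111, 172.48659387, 809.20177335])}
{'K': array([[299.08474129,   0.        , 278.46031003],
       [  0.        , 299.08474129, 213.11412472],
       [  0.        ,   0.        ,   1.        ]]), 'mount': array([[ 5.19806513e-04, -9.65639326e-01, -2.59885403e-01,
         7.56485615e+01],
       [ 9.99999754e-01,  3.79537978e-04,  5.89912274e-04,
        -5.66963313e-01],
       [-4.71006110e-04, -2.59885645e-01,  9.65639285e-01,
        -1.80640700e+02],
       [ 0.00000000e+00,  0.00000000e+00,  0.00000000e+00,
         1.00000000e+00]])} -18.8
{'clock': 0.1, 'joints': array([-6.66053264e-02,  3.00416051e-01,  1.52150591e+00,  8.65034906e-06,
        1.32071120e+00, -6.65860356e-02]), 'qd': array([ 8.17970772e-04, -1.24592026e-03, -2.15970582e-03, -1.56561248e-04,
       -5.96516546e-05,  6.55619773e-04]), 'effort': array([ 1.84928511e-03, -5.32644153e+01, -3.53284299e+01,  7.10431044e-02,
        2.34944851e-02, -7.30603051e-05]), 'eef_pos': array([5.49766460e+02, 1.19884415e-02, 2.04948327e+02]), 'eef_rot': array([-3.14055500e+00, -7.75928851e-05,  1.57077485e+00]), 'wrist_force': array([ 0.66545724, -0.75177629, -0.76508824]), 'moment': array([-0.04380429,  0.0098784 , -0.01282377]), 'finger_force': 0.0, 'finger_gap': 94.3241233868314}
```
View pics/scene0.png

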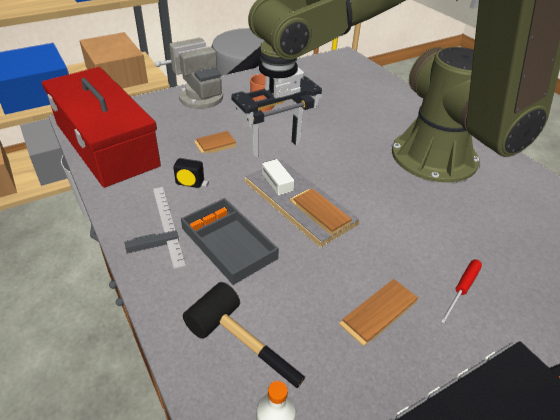

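View pics/side0.png

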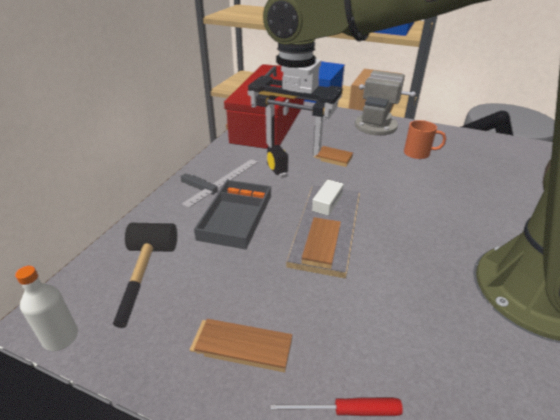

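Scene view: the laid strip is at (322,210) and the white block at (278,177) on the bare part. The tray is at (230,240) with its narrow compartment holding orange spacers at (208,218). The longer strip is at (380,310) and the offcut at (215,142). The side view agrees: block (328,197), laid strip (322,240), longer strip (243,343).

```bash
cat > h.py <<'E'
import numpy as np, cv2
from scipy.spatial.transform import Rotation as R
from cell import manip
def T_cam(n, st=None):
    """camera->world 4x4"""
    i=manip.camera_info(n); T=np.eye(4)
    if n=="wrist":
        T[:3,:3]=R.from_euler('xyz',st['eef_rot']).as_matrix(); T[:3,3]=st['eef_pos']
        return i['K'],T@i['mount']
    r=cv2.Rodrigues(i['rvec'])[0]; T[:3,:3]=r.T; T[:3,3]=-r.T@i['tvec']; return i['K'],T
def cloud(d,K,T):
    v,u=np.mgrid[:d.shape[0],:d.shape[1]]
    c=np.stack([(u-K[0,2])/K[0,0]*d,(v-K[1,2])/K[1,1]*d,d],-1)
    return c@T[:3,:3].T+T[:3,3]
def snap(n,save=None):
    st=manip.read_state(); p,d=manip.camera(n)
    if save: cv2.imwrite(f"pics/{save}.png",p[:,:,::-1])
    return p,d,cloud(d,*T_cam(n,st)),st
def rect(xy):
    (c,s,a)=cv2.minAreaRect(xy.astype(np.float32)); 
    if s[0]<s[1]: s=s[::-1]; a+=90
    return np.round(c,1),np.round(s,1),round(((a+90)%180)-90,2)
E
python3 - <<'E'
from h import *
seeds={'scene':dict(block=(278,172),laid=(322,210),strip=(380,310),offcut=(215,142),trayfloor=(238,250),bench=(300,290),under=(262,185)),
'side':dict(block=(328,190),laid=(322,240),strip=(243,343),offcut=(335,155),trayfloor=(230,220),bench=(270,300),under=(318,213))}
for n in seeds:
    z=np.load(f"{n}0.npz"); P=cloud(z['d'],*T_cam(n))
    for k,(u,v) in seeds[n].items():
        p=P[v,u]; zz=np.median(P[v-2:v+3,u-2:u+3,2]); print(n,k,np.round(p,1),round(float(zz),1),end=' ')
        if k in('bench','under'): print();continue
        m=((abs(P[...,2]-zz)<(5 if k!='laid' else 5))&(z['d']>0)).astype(np.uint8)
        if k=='strip' or k=='offcut':
            hsv=cv2.cvtColor(z['p'],cv2.COLOR_RGB2HSV); m&=(hsv[...,1]>70)
        _,l=cv2.connectedComponents(m.astype(np.uint8),connectivity=4)
        q=P[l==l[v,u]]; print(len(q),np.median(q[:,2]).round(1),rect(q[:,:2]))
E
```

```text
scene block [486.8 -81.7  57.6] 56.8 453 56.9 (array([485.5, -86.8]), array([104.9,  47.7]), 84.95)
scene laid [453.7  74.   36.2] 36.8 1106 37.1 (array([450.3,  68. ]), array([144. ,  67.7]), -82.0)
scene strip [505.3 359.3  15.7] 16.7 2136 16.4 (array([500.4, 355.2]), array([163. ,  66.2]), 11.28)
scene offcut [ 550.9 -334.6   18. ] 16.8 445 16.1 (array([ 541.9, -345.9]), array([102. ,  70.6]), -5.73)
scene trayfloor [679.2  68.    4.9] 4.5 1914 3.8 (array([677.1,  46. ]), array([135.8, 105. ]), -81.08)
scene bench [613.7 230.5   1.4] -1.7 
scene under [524.2 -98.4  16.4] 19.8 
side block [485.5 -91.8  58.1] 58.2 453 58.4 (array([482.7, -88.5]), array([101.3,  45.8]), 85.41)
side laid [447.2  72.6  39.2] 38.4 1285 38.4 (array([449.3,  65.9]), array([143.2,  64.3]), -81.52)
side strip [286.1 708.7 619.6] 17.2 229480 -0.2 (array([ 679.1, -534.5]), array([2477.8, 1992.4]), 89.38)
side offcut [ 535.3 -337.4   19.1] 17.6 371 17.7 (array([ 540.7, -349.5]), array([100.3,  69.3]), -2.43)
side trayfloor [689.2  53.1   4.5] 4.3 1329 4.6 (array([690.3,  40.4]), array([125.9, 104.1]), -81.75)
side bench [498.8 239.8  -0.5] -0.7 
side under [492.2 -40.1  20. ] 21.6
```

Careful with the scale: shifts go in units of 100 mm and turns go in units of 0.05 rad. That gives: -88 mm is -0.88, -66 mm is -0.66, 0.087 rad is 1.74.

>>> send_path(
  moves={"motion": [[-0.44, -0.33, 0, 0, 0, 0.8], [-0.88, -0.66, 0, 0, 0, 1.74], [-0.88, -0.66, 0, 0, 0, 1.74], [-0.88, -0.66, 0, 0, 0, 1.74]]},
  aperture=94,
)

```text
clock: 0.5
eef_pos: [483.5, -88.9, 205.6]
eef_rot: [3.141, 0.0, 1.482]
wrist_force: [0.6, 0.7, 0.4]
finger_gap: 93.9
finger_force: 0.0
```

```bash
python3 - <<'E'
from h import *
p,d,P,st=snap("wrist","w1"); np.savez("w1.npz",p=p,P=P,d=d); print(st['eef_pos'],st['eef_rot'])
z=P[...,2]; m=((abs(z-59)<5)&(d>0)&(abs(P[...,0]-484)<60)&(abs(P[...,1]+88)<75)&(p.min(2)>130)).astype(np.uint8)
n,l,s,c=cv2.connectedComponentsWithStats(m); k=1+np.argmax(s[1:,4]); q=P[l==k]; print(np.median(q[:,2]),rect(q[:,:2]),s[k])
E
```

```text
[483.51313359 -88.91676046 205.60617642] [3.14139440e+00 2.26077216e-06 1.48190144e+00]
60.47841669208128 (array([484.7, -87.3]), array([98.2, 43.4]), 85.99) [ 259  156   41   87 3357]
```

View pics/w1.png

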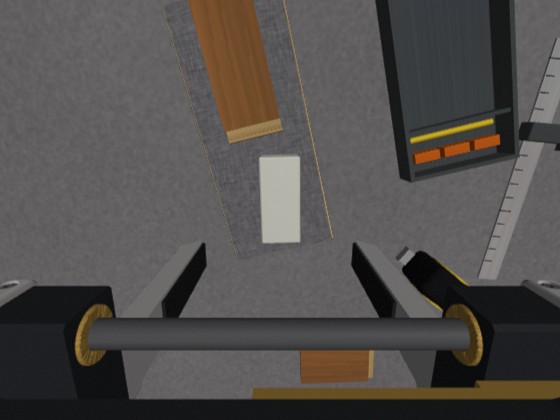

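The wrist view shows the block at (280,199), clear of the laid strip's lip at (255,132). The fingers straddle it, and its position agrees with the other cameras to about 1 mm.

>>> send_path(
  moves={"motion": [[0.01, 0.01, 0.5, 0, 0, 0], [0.01, 0.01, 1, 0, 0, 0], [0.01, 0.01, 1.5, 0, 0, 0], [0.01, 0.01, 1.76, 0, 0, 0], [0.01, 0.01, 1.76, 0, 0, 0]]},
)

```text
clock: 1.05
eef_pos: [483.7, -85.5, 26.0]
eef_rot: [-3.135, -0.001, 1.486]
wrist_force: [-0.5, 1.0, 0.6]
finger_gap: 93.8
finger_force: 0.0
```

>>> send_path(
  moves={"motion": [[0, 0, 0, 0, 0, 0], [0, 0, 0, 0, 0, 0], [0, 0, 0, 0, 0, 0], [0, 0, 0, 0, 0, 0], [0, 0, 0, 0, 0, 0]]},
  aperture=40,
  clamp_n=20,
)

```text
clock: 1.55
eef_pos: [485.4, -87.2, 30.1]
eef_rot: [3.141, 0.0, 1.484]
wrist_force: [0.6, -0.3, 0.4]
finger_gap: 57.5
finger_force: 0.0
```

```bash
python3 - <<'E'
from h import *
for n in ('scene0','side0','w1'):
    z=np.load(n+".npz"); P=z['P'] if 'P' in z else cloud(z['d'],*T_cam(n[:-1]))
    m=(abs(P[...,2]-34)<5)&(P[...,0]>560)&(P[...,0]<800)&(P[...,1]>-130)&(P[...,1]<160)&(z['d']>0)
    q=P[m]; print(n,len(q),rect(q[:,:2]),np.median(q[:,2]), np.percentile(q[:,1],[1,99]))
E
```

```text
scene0 752 (array([686.5,  32.3]), array([218.3, 126.8]), -81.51) 32.81401754825191 [-79.9138233  145.42482347]
side0 668 (array([703.6,  35.7]), array([225.8, 165. ]), -81.55) 33.376970664392786 [-81.31293747 145.18058216]
w1 3883 (array([688. ,  21.4]), array([195.8, 127.3]), -81.46) 35.72547225266561 [-80.63743232 102.64698121]
```

>>> send_path(
  moves={"motion": [[0, 0, 0, 0, 0, 0], [0, 0, 0, 0, 0, 0], [0, 0, 0, 0, 0, 0]]},
  aperture=40,
  clamp_n=20,
)

```text
clock: 1.85
eef_pos: [485.2, -87.2, 29.7]
eef_rot: [3.141, 0.0, 1.484]
wrist_force: [-0.8, 0.0, 4.8]
finger_gap: 46.1
finger_force: 19.9
```

>>> send_path(
  moves={"motion": [[0, 0, -0.2, 0, 0, 0], [0, 0, -0.6, 0, 0, 0], [0, 0, -0.6, 0, 0, 0]]},
)

```text
clock: 2.15
eef_pos: [487.1, -87.6, 93.4]
eef_rot: [3.135, 0.001, 1.484]
wrist_force: [-0.5, 0.5, -1.4]
finger_gap: 45.6
finger_force: 19.9
```

Converted, 183 mm is 1.83, 162 mm is 1.62, -0.218 rad is -4.36.

>>> send_path(
  moves={"motion": [[0.32, 0.36, 0, 0, 0, -1], [0.64, 0.73, 0, 0, 0, -2], [0.97, 1.1, 0, 0, 0, -3], [1.3, 1.47, 0, 0, 0, -3.8], [1.62, 1.83, 0, 0, 0, -4.36]]},
)

```text
clock: 2.65
eef_pos: [682.5, 59.9, 88.1]
eef_rot: [-3.14, -0.0, 1.704]
wrist_force: [0.1, -1.4, -1.3]
finger_gap: 45.8
finger_force: 19.9
```

>>> send_path(
  moves={"motion": [[0, 0, 0, 0, 0, 0], [0, 0, 0, 0, 0, 0], [0, 0, 0, 0, 0, 0]]},
)

```text
clock: 2.95
eef_pos: [680.6, 57.7, 88.7]
eef_rot: [-3.14, -0.0, 1.701]
wrist_force: [-0.6, -0.6, -1.4]
finger_gap: 45.8
finger_force: 19.9
```

```bash
python3 - <<'E'
from h import *
p,d,P,st=snap("wrist","w2"); print(st['eef_pos'],st['eef_rot'])
z=P[...,2]; m=(abs(z-34)<4)&(P[...,1]<170)&(abs(P[...,0]-686)<80)&(d>0)
print(rect(P[m][:,:2]))
E
```

```text
[680.573811    57.66787181  88.74134918] [-3.14022161e+00 -1.88131022e-06  1.70099031e+00]
(array([703.3,  42.3]), array([233.1, 162.1]), -81.29)
```

View pics/w2.png

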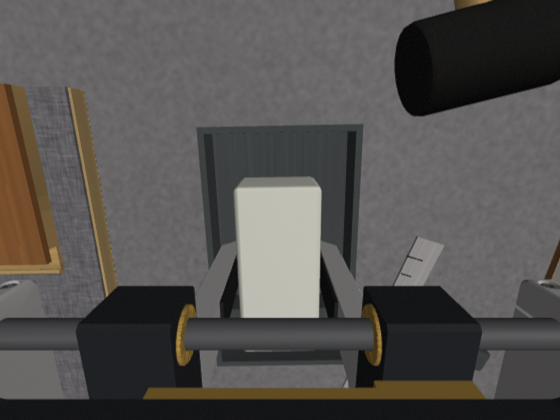

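The held block at (278,250) is over the middle of the large compartment (walls at columns 205 and 357) and aligned with it.

>>> send_path(
  moves={"motion": [[0, 0.02, 0.35, 0, 0, 0], [0, 0.02, 0.6, 0, 0, 0], [0, 0.02, 0.7, 0, 0, 0], [0, 0.02, 0.74, 0, 0, 0], [0, 0.02, 0.74, 0, 0, 0]]},
)

```text
clock: 3.5
eef_pos: [683.7, 58.3, 16.4]
eef_rot: [3.141, 0.0, 1.701]
wrist_force: [-0.1, -0.7, -0.6]
finger_gap: 46.1
finger_force: 19.9
```

>>> send_path(
  moves={"motion": [[0, 0, 0, 0, 0, 0], [0, 0, 0, 0, 0, 0]]},
)

```text
clock: 3.7
eef_pos: [684.0, 58.6, 16.8]
eef_rot: [3.14, 0.0, 1.702]
wrist_force: [0.5, 0.8, -0.7]
finger_gap: 45.5
finger_force: 19.9
```

>>> send_path(
  moves={"motion": [[0, 0, 0.02, 0, 0, 0], [0, 0, 0.03, 0, 0, 0], [0, 0, 0.03, 0, 0, 0]]},
)

```text
clock: 4.0
eef_pos: [683.8, 58.6, 13.7]
eef_rot: [3.14, 0.0, 1.702]
wrist_force: [-3.6, -0.0, 7.6]
finger_gap: 45.9
finger_force: 19.9
```

>>> send_path(
  moves={"motion": [[0, 0, 0, 0, 0, 0], [0, 0, 0, 0, 0, 0], [0, 0, 0, 0, 0, 0], [0, 0, 0, 0, 0, 0]]},
  aperture=64,
)

```text
clock: 4.4
eef_pos: [683.4, 58.6, 12.3]
eef_rot: [-3.142, -0.0, 1.702]
wrist_force: [-0.9, 0.2, -0.3]
finger_gap: 64.2
finger_force: 0.0
```

>>> send_path(
  moves={"motion": [[0, 0, -0.4, 0, 0, 0], [0, 0, -0.9, 0, 0, 0], [0, 0, -1.4, 0, 0, 0], [0, 0, -1.4, 0, 0, 0]]},
)

```text
clock: 4.8
eef_pos: [686.0, 58.8, 160.7]
eef_rot: [3.13, 0.001, 1.702]
wrist_force: [0.3, -0.2, 0.2]
finger_gap: 63.8
finger_force: 0.0
```

```bash
python3 - <<'E'
from h import *
p,d,P,st=snap("wrist","w3"); print(st['eef_pos'],st['eef_rot'])
m=(abs(P[...,2]-43)<5)&(abs(P[...,0]-682)<50)&(abs(P[...,1]-58)<75)&(p.min(2)>130)
q=P[m]; print(len(q),np.median(q[:,2]),rect(q[:,:2]))
E
```

```text
[686.04936362  58.78305482 160.73783838] [3.12981125e+00 1.10401281e-03 1.70180739e+00]
4048 44.47847402803467 (array([684. ,  58.5]), array([98.6, 44.8]), -81.61)
```

>>> send_path(
  moves={"motion": [[0.4, -0.18, 0, 0, 0, 3], [0.8, -0.36, 0, 0, 0, 6], [1.2, -0.55, 0, 0, 0, 9], [1.6, -0.73, 0, 0, 0, 12], [2, -0.92, 0, 0, 0, 15]]},
  aperture=94,
)

```text
clock: 5.35
eef_pos: [564.5, 246.0, 150.9]
eef_rot: [-3.14, 0.002, 0.945]
wrist_force: [0.5, 1.1, -0.5]
finger_gap: 93.9
finger_force: 0.0
```

```bash
python3 -c "
from h import *
s=manip.read_state();r=R.from_euler('xyz',s['eef_rot'])
print(s['joints'],r.inv().apply(np.array([500,355,160])-s['eef_pos']))"
```

```text
[ 3.51521368e-01  4.92859449e-01  1.38300266e+00 -3.75498381e-06
  1.26791049e+00  9.76896421e-01] [  50.59913062 -116.0936212    -9.09221469]
```

Converted, -116 mm is -1.16, -93 mm is -0.93, 0.75 rad is 15.

>>> send_path(
  moves={"motion": [[0.1, -0.23, -0.04, 0, 0, 3], [0.2, -0.46, -0.08, 0, 0, 6], [0.3, -0.7, -0.1, 0, 0, 9], [0.4, -0.93, -0.1, 0, 0, 12], [0.51, -1.16, -0.1, 0, 0, 15]]},
  aperture=94,
)

```text
clock: 5.85
eef_pos: [500.2, 354.3, 160.9]
eef_rot: [3.141, 0.002, 0.196]
wrist_force: [0.5, 0.0, 0.4]
finger_gap: 94.0
finger_force: 0.0
```

>>> send_path(
  moves={"motion": [[0, 0, 0, 0, 0, 0], [0, 0, 0, 0, 0, 0], [0, 0, 0, 0, 0, 0]]},
)

```text
clock: 6.15
eef_pos: [501.5, 352.9, 161.7]
eef_rot: [3.141, 0.001, 0.204]
wrist_force: [0.3, -0.9, 0.2]
finger_gap: 94.0
finger_force: 0.0
```

```bash
python3 - <<'E'
from h import *
p,d,P,st=snap("wrist","w4"); print(st['eef_pos'],st['eef_rot']); np.savez("w4.npz",p=p,d=d,P=P)
m=(abs(P[...,2]-19)<4)&(abs(P[...,0]-500)<110)&(abs(P[...,1]-355)<70)&(cv2.cvtColor(p,cv2.COLOR_RGB2HSV)[...,1]>70)
q=P[m]; print(len(q),np.median(q[:,2]),rect(q[:,:2]))
E
```

```text
[501.47807725 352.90822035 161.70029348] [3.14106152e+00 1.00062858e-03 2.03835374e-01]
8125 19.463671203219235 (array([498.7, 354.8]), array([160.6,  64.2]), 10.76)
```

View pics/w4.png

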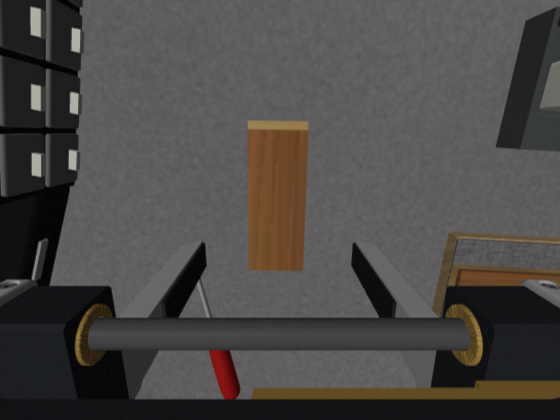

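The strip runs from the pale tongue end at (278,125) to the sawn end at (276,270), tongue away from the robot. The screwdriver at (225,350) needs a clearance check.

```bash
python3 - <<'E'
from h import *
z=np.load("scene0.npz");P=cloud(z['d'],*T_cam('scene'))
for u,v in((445,320),(460,292),(471,270)): print(P[v,u].round())
z=np.load("w4.npz");P=z['P'];hsv=cv2.cvtColor(z['p'],cv2.COLOR_RGB2HSV)
for v in range(118,138,2): print(v,P[v,278].round(1),hsv[v,278])
E
```

```text
[405. 439.  13.]
[327. 405.  15.]
[268. 377.  24.]
118 [589.8 371.8   1.1] [150   5  94]
120 [587.8 371.4   1.3] [ 18  52 112]
122 [585.3 370.9  13.5] [ 19 122 149]
124 [583.4 370.5  12.2] [ 19 120 149]
126 [581.4 370.1  12.1] [ 18 121 152]
128 [579.4 369.7  12.9] [ 19 121 147]
130 [577.3 369.2  20.6] [ 15 152 109]
132 [575.4 368.8  18.9] [ 14 161 100]
134 [573.4 368.4  18.5] [ 14 161 100]
136 [571.4 368.   18.9] [ 14 160 102]
```

>>> send_path(
  moves={"motion": [[-0.02, -0.025, 0.5, 0, 0, 0.32], [-0.02, -0.025, 1, 0, 0, 0.32], [-0.02, -0.025, 1.3, 0, 0, 0.32], [-0.02, -0.025, 1.3, 0, 0, 0.32], [-0.02, -0.025, 1.3, 0, 0, 0.32]]},
)

```text
clock: 6.7
eef_pos: [499.5, 355.5, 33.4]
eef_rot: [-3.141, -0.0, 0.186]
wrist_force: [-0.2, 0.1, 0.6]
finger_gap: 94.0
finger_force: 0.0
```

Converted, 28 mm is 0.28, 15 mm is 0.15.

>>> send_path(
  moves={"motion": [[0, 0, 0.15, 0, 0, 0], [0, 0, 0.24, 0, 0, 0], [0, 0, 0.28, 0, 0, 0], [0, 0, 0.28, 0, 0, 0]]},
)

```text
clock: 7.1
eef_pos: [498.6, 355.7, 4.0]
eef_rot: [3.141, 0.001, 0.186]
wrist_force: [0.1, -0.7, -0.1]
finger_gap: 94.2
finger_force: 0.0
```

>>> send_path(
  moves={"motion": [[0, 0, 0, 0, 0, 0], [0, 0, 0, 0, 0, 0], [0, 0, 0, 0, 0, 0], [0, 0, 0, 0, 0, 0], [0, 0, 0, 0, 0, 0]]},
  aperture=58,
  clamp_n=30,
)

```text
clock: 7.6
eef_pos: [498.9, 355.9, 4.7]
eef_rot: [-3.142, -0.0, 0.186]
wrist_force: [-0.6, -0.1, 1.7]
finger_gap: 63.8
finger_force: 30.0
```

>>> send_path(
  moves={"motion": [[0, 0, 0, 0, 0, 0], [0, 0, 0, 0, 0, 0]]},
)

```text
clock: 7.8
eef_pos: [498.9, 355.8, 4.7]
eef_rot: [-3.142, -0.0, 0.186]
wrist_force: [-0.9, -1.0, 3.1]
finger_gap: 64.0
finger_force: 30.0
```

>>> send_path(
  moves={"motion": [[0, 0, -0.3, 0, 0, 0], [0, 0, -0.7, 0, 0, 0], [0, 0, -1.1, 0, 0, 0], [0, 0, -1.25, 0, 0, 0], [0, 0, -1.25, 0, 0, 0]]},
)

```text
clock: 8.3
eef_pos: [499.4, 356.2, 131.0]
eef_rot: [-3.14, -0.003, 0.186]
wrist_force: [0.5, 0.3, -0.5]
finger_gap: 63.9
finger_force: 30.0
```

>>> send_path(
  moves={"motion": [[-0.1, 0.4, 0, 0, 0, -2.6], [-0.2, 0.8, 0, 0, 0, -5.4], [-0.3, 1.2, 0, 0, 0, -8], [-0.4, 1.6, 0, 0, 0, -10.8], [-0.5, 2, 0, 0, 0, -13.6]]},
)

```text
clock: 8.8
eef_pos: [485.2, 148.3, 127.0]
eef_rot: [-3.14, 0.003, 0.872]
wrist_force: [1.8, 0.6, -0.8]
finger_gap: 63.8
finger_force: 30.0
```

```bash
python3 - <<'E'
from h import *
s=manip.read_state();r=R.from_euler('xyz',s['eef_rot'])
print(r.inv().apply(np.array([480,-141,130])-s['eef_pos']))
for n in ('scene0','side0','w1'):
    z=np.load(n+".npz"); P=z['P'] if 'P' in z else cloud(z['d'],*T_cam(n[:-1]))
    a=np.radians(98.5); ux=np.array([np.cos(a),np.sin(a)]);uy=np.array([-ux[1],ux[0]])
    Q=(P[...,:2]-[460,-2.3]); X=Q@ux;Y=Q@uy;H=P[...,2]
    m=(z['d']>0)&(H>33)&(H<45)&(X>-20)&(X<150)&(abs(Y)<45)&(cv2.cvtColor(z['p'],cv2.COLOR_RGB2HSV)[...,1]>70)
    x,y,h=X[m],Y[m],H[m]
    edges=[(round(float(np.percentile(x[abs(y-c)<5],1)),1)) for c in(-22,0,22)]
    print(n,'end x at y=-22,0,22',edges,'z',np.median(h).round(1))
    for c in(15,40,70,100,125):
        k=abs(x-c)<5
        if k.sum()>20: print('  x',c,'y edges',np.percentile(y[k],[1,99]).round(1))
E
```

```text
[-224.78730688  182.128732     -2.74619151]
scene0 end x at y=-22,0,22 [1.0, 2.5, 2.3] z 37.1
  x 15 y edges [-33.   29.1]
  x 40 y edges [-33.8  29.2]
  x 70 y edges [-32.1  30.1]
  x 100 y edges [-33.1  29.4]
  x 125 y edges [-34.   30.6]
side0 end x at y=-22,0,22 [1.7, 1.3, 0.4] z 38.4
  x 15 y edges [-30.4  31.3]
  x 40 y edges [-29.5  32.3]
  x 70 y edges [-30.8  31.9]
  x 100 y edges [-30.9  32. ]
  x 125 y edges [-31.   31.6]
w1 end x at y=-22,0,22 [0.7, 0.8, 1.1] z 40.4
  x 15 y edges [-32.1  30.7]
  x 40 y edges [-32.   30.6]
  x 70 y edges [-32.   30.4]
  x 100 y edges [-32.2  30.4]
  x 125 y edges [-10.4  30.9]
```

Converted, -160 mm is -1.6, 130 mm is 1.3, -0.6 rad is -12.

>>> send_path(
  moves={"motion": [[-0.32, 0.26, 0, 0, 0, -2.4], [-0.64, 0.52, 0, 0, 0, -4.8], [-0.96, 0.78, 0, 0, 0, -7.2], [-1.28, 1.04, 0, 0, 0, -9.6], [-1.6, 1.3, 0, 0, 0, -12]]},
)

```text
clock: 9.3
eef_pos: [480.6, -57.5, 127.2]
eef_rot: [-3.138, -0.0, 1.471]
wrist_force: [0.4, -0.4, -1.0]
finger_gap: 63.6
finger_force: 30.0
```

```bash
python3 - <<'E'
from h import *
s=manip.read_state();r=R.from_euler('xyz',s['eef_rot'])
print(r.inv().apply(np.array([480,-141,130])-s['eef_pos']),1.719-s['eef_rot'][2])
E
```

```text
[-83.11471572   7.7053453   -2.84967079] 0.24825484866598457
```

>>> send_path(
  moves={"motion": [[-0.4, 0.04, -0.03, 0, 0, -2.4], [-0.83, 0.08, -0.03, 0, 0, -4.96], [-0.83, 0.08, -0.03, 0, 0, -4.96]]},
)

```text
clock: 9.6
eef_pos: [480.0, -143.1, 130.1]
eef_rot: [-3.139, -0.001, 1.716]
wrist_force: [0.7, -0.1, -0.7]
finger_gap: 63.6
finger_force: 30.0
```

>>> send_path(
  moves={"motion": [[0, 0, 0, 0, -2.4, 0], [0, 0, 0, 0, -4.8, 0], [0, 0, 0, 0, -7, 0], [0, 0, 0, 0, -7, 0], [0, 0, 0, 0, -7, 0]]},
)

```text
clock: 10.1
eef_pos: [480.7, -138.5, 131.1]
eef_rot: [-3.14, 0.346, 1.715]
wrist_force: [0.6, 0.2, -1.4]
finger_gap: 63.6
finger_force: 30.0
```

```bash
python3 - <<'E'
from h import *
p,d,P,st=snap("wrist","w5"); print(st['eef_pos'],st['eef_rot']); np.savez("w5.npz",p=p,d=d,P=P,pos=st['eef_pos'],rot=st['eef_rot'])
E
```

```text
[ 480.74327381 -138.50637479  131.13338406] [-3.13958105  0.34629991  1.71548333]
```

View pics/w5.png

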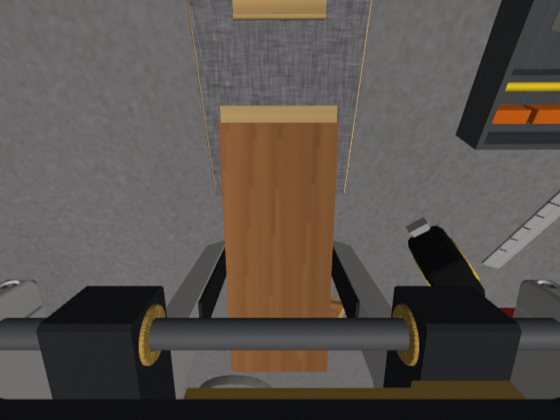

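The view shows the held strip with its face edge at row ~123 and tongue tip at row ~106, columns 221-337. The laid strip's lower lip is ahead at (279,8), and the two are laterally in line.

```bash
cat >> h.py <<'E'
G=np.array([460.5,-1.4,39.]); YAW=np.radians(98.5)
RG=R.from_euler('z',YAW)
def tog(p): return RG.inv().apply(np.asarray(p)-G)
def tool(st): return R.from_euler('xyz',st['eef_rot']),np.array(st['eef_pos'])
E
python3 - <<'E'
from h import *
z=np.load("w5.npz");P=z['P'];p=z['p']; rt=R.from_euler('xyz',z['rot'])
tl=lambda q: rt.inv().apply(q-z['pos'])
for v in list(range(102,130,2)): print(v,'tool',tl(P[v,279]).round(1),'groove',tog(P[v,279]).round(1))
for v in (140,180,220): 
    row=cv2.cvtColor(p,cv2.COLOR_RGB2HSV)[v,:,1]>85; c=np.where(row[215:345])[0]+215; print(v,c[0],c[-1],tl(P[v,c[[1,-2]]]).round(1).tolist(),tog(P[v,c[[1,-2]]]).round(1).tolist())
for v in (4,10,14,16,18,22): print(v,'lip',tog(P[v,279]).round(1))
row=cv2.cvtColor(p,cv2.COLOR_RGB2HSV)[10,:,1]>85; c=np.where(row[200:360])[0]+200; print(c[0],c[-1],tog(P[10,c[[1,-2]]]).round(1))
# under lay height
print(tog(P[60,279]))
E
```

```text
102 tool [99.5  0.1 80.7] groove [-72.4   0.1 -17.6]
104 tool [97.9  0.1 79.2] groove [-73.4   0.1 -15.6]
106 tool [89.3 -0.1 -7. ] groove [-52.2   0.   68.4]
108 tool [88.3 -0.1 -7.1] groove [-53.1   0.   68.9]
110 tool [87.1 -0.1 -8.5] groove [-53.8   0.   70.5]
112 tool [86.2 -0.1 -7.3] groove [-55.1   0.1  69.7]
114 tool [85.1 -0.1 -8.4] groove [-55.7   0.1  71.1]
116 tool [84.  -0.1 -8.3] groove [-56.7   0.1  71.4]
118 tool [83.  -0.1 -8.2] groove [-57.7   0.1  71.7]
120 tool [82.  -0.1 -7.6] groove [-58.9   0.1  71.5]
122 tool [80.9 -0.1 -7.8] groove [-59.9   0.1  72. ]
124 tool [ 79.7  -0.1 -13.9] groove [-59.    0.1  78.1]
126 tool [ 78.6  -0.1 -15.5] groove [-59.4   0.1  80. ]
128 tool [ 77.6  -0.1 -14.2] groove [-60.8   0.1  79.1]
140 219 337 [[71.4, -31.9, -14.7], [71.4, 30.6, -14.9]] [[-66.3, 31.9, 81.8], [-66.5, -30.6, 81.8]]
180 222 335 [[49.8, -31.3, -15.3], [49.6, 30.7, -14.1]] [[-86.5, 31.3, 89.7], [-87.3, -30.7, 88.5]]
220 223 333 [[26.5, -31.8, -15.0], [26.4, 30.6, -14.7]] [[-108.4, 32.0, 97.3], [-108.9, -30.4, 97.0]]
4 lip [ -6.3  -0.1 -12.5]
10 lip [ -9.7  -0.1 -12.1]
14 lip [-11.9  -0.1 -11. ]
16 lip [-13.   -0.1  -9.4]
18 lip [-14.2  -0.1  -8.3]
22 lip [-16.8  -0.1 -17. ]
233 325 [[ -9.5  30.9 -12.2]
 [ -9.8 -31.1 -13. ]]
[-4.12636388e+01  1.42043965e-02 -1.72377904e+01]
```

```bash
cat >> h.py <<'E'
E=np.array([80.3,-0.3,-13.6])  # face upper edge in tool
def go(st,back=0,dz=0,th=0.35):
    """shift in tool axes placing face edge 'back' mm behind G along tilted x, + ry, rz corrections"""
    rt,t=tool(st)
    # target: tool x dir = RG*(cos th,0,-sin th), tool z = down-ish
    Rt=RG*R.from_euler('y',th)*R.from_euler('x',np.pi)
    g=G+[0,0,dz]-Rt.apply([back,0,0]); tp=g-Rt.apply(E)
    return rt.inv().apply(tp-t).round(1),(rt.inv()*Rt).as_rotvec().round(3)
def where(st):
    rt,t=tool(st); return 'face',tog(rt.apply(E)+t).round(1),'tongue',tog(rt.apply(E+[9,0,8.65])+t).round(1),'tilt',np.round(st['eef_rot'][1],3)
E
```

>>> send_path(
  moves={"motion": [[0, 0, 0, 0, 0, 0], [0, 0, 0, 0, 0, 0]]},
)

```text
clock: 10.35
eef_pos: [481.1, -140.0, 132.3]
eef_rot: [-3.142, 0.349, 1.713]
wrist_force: [-0.4, -1.3, -1.7]
finger_gap: 63.5
finger_force: 30.0
```

```bash
python3 - <<'E'
from h import *
s=manip.read_state(); print(where(s),go(s,30,0),go(s,30,-0.5))
E
```

```text
('face', array([-60. ,  -0.1,  78.7]), 'tongue', array([-54.5,  -0.1,  67.5]), 'tilt', np.float64(0.349)) (array([53.2,  0.2, 53.3]), array([-0.002, -0.001, -0.006])) (array([53.4,  0.2, 53.8]), array([-0.002, -0.001, -0.006]))
```

Converted, 53.5 mm is 0.535, 53 mm is 0.53, -0.006 rad is -0.12.

>>> send_path(
  moves={"motion": [[0.25, 0, 0.25, 0, 0, -0.12], [0.45, 0, 0.45, 0, 0, -0.12], [0.53, 0, 0.535, 0, 0, -0.12], [0.53, 0, 0.535, 0, 0, -0.12], [0.53, 0, 0.535, 0, 0, -0.12]]},
)

```text
clock: 10.85
eef_pos: [477.3, -108.8, 65.0]
eef_rot: [-3.14, 0.35, 1.72]
wrist_force: [0.2, -0.6, -1.7]
finger_gap: 63.9
finger_force: 30.0
```

>>> send_path(
  moves={"motion": [[0, 0, 0, 0, 0, 0], [0, 0, 0, 0, 0, 0]]},
)

```text
clock: 11.05
eef_pos: [477.2, -108.8, 65.0]
eef_rot: [-3.141, 0.35, 1.719]
wrist_force: [-0.4, 0.1, -0.6]
finger_gap: 63.3
finger_force: 30.0
```

```bash
python3 - <<'E'
from h import *
p,d,P,st=snap("wrist","w6"); p2,d2,P2,_=snap("side","s6")
print(where(st),go(st,12,-.5))
rt,t=tool(st)
for v in list(range(20,136,4)): print(v,'tool',rt.inv().apply(P[v,279]-t).round(1),'groove',tog(P[v,279]).round(1),p[v,279])
cv2.imwrite("pics/s6c.png",cv2.resize(np.ascontiguousarray(p2[160:290,250:420,::-1]),None,fx=4,fy=4,interpolation=cv2.INTER_CUBIC))
E
```

```text
('face', array([-28.6,  -0.3,  11.2]), 'tongue', array([-23.1,  -0.3,  -0. ]), 'tilt', np.float64(0.35)) (array([18.8, -0.3,  1.2]), array([-0.001,  0.   , -0.   ]))
20 tool [126.8  -0.2 -20. ] groove [17.3 -0.4  1.2] [124  81  46]
24 tool [124.8  -0.2 -21. ] groove [15.8 -0.4  2.9] [124  81  46]
28 tool [123.6  -0.2 -19.1] groove [14.1 -0.4  1.5] [124  81  46]
32 tool [121.9  -0.2 -19.4] groove [12.5 -0.4  2.4] [124  81  46]
36 tool [120.5  -0.2 -18.1] groove [10.8 -0.4  1.6] [123  81  46]
40 tool [119.   -0.2 -17.1] groove [ 9.  -0.4  1.2] [124  81  46]
44 tool [116.9  -0.2 -18.4] groove [ 7.5 -0.4  3.1] [124  81  46]
48 tool [115.9  -0.2 -15.5] groove [ 5.5 -0.5  0.8] [123  80  45]
52 tool [113.9  -0.2 -16.3] groove [ 3.9 -0.5  2.2] [123  79  45]
56 tool [112.1  -0.2 -16.1] groove [ 2.2 -0.5  2.6] [123  
[... 693 characters left out ...]
-0.5 -14.6] [100  98  99]
96 tool [96.4 -0.1 10.5] groove [-21.7  -0.5 -17. ] [99 96 99]
100 tool [94.1 -0.1 10.4] groove [-23.8  -0.5 -16.2] [104 101 105]
104 tool [92.  -0.1 11.5] groove [-26.2  -0.5 -16.4] [111 108 110]
108 tool [88.3 -0.1 -7.2] groove [-23.3  -0.5   2.5] [162 134  90]
112 tool [86.1 -0.1 -8.8] groove [-24.8  -0.5   4.6] [162 134  90]
116 tool [84.1 -0.1 -7. ] groove [-27.3  -0.5   3.7] [167 138  92]
120 tool [81.9 -0.1 -7.8] groove [-29.   -0.5   5.1] [161 134  90]
124 tool [ 79.6  -0.1 -14.6] groove [-28.8  -0.5  12.4] [111  74  44]
128 tool [ 77.6  -0.1 -15.2] groove [-30.6  -0.5  13.6] [110  74  44]
132 tool [ 75.5  -0.1 -14.2] groove [-32.8  -0.5  13.4] [111  74  44]
```

View pics/w6.png

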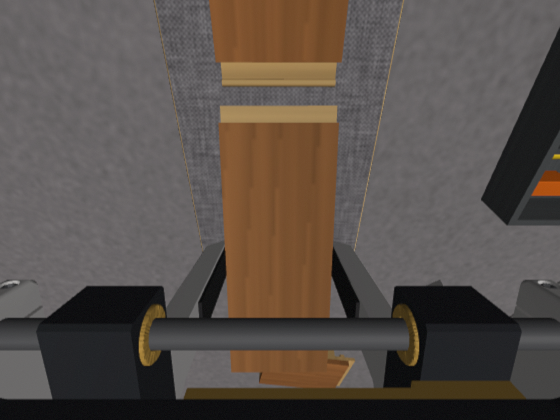

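The lip (222-336, rows 64-85) and the tongue (221-337, row 107) are centred on each other, and the measured gap matches the model to under 1 mm.

>>> send_path(
  moves={"motion": [[0.08, 0, 0.006, 0, 0, 0], [0.16, 0, 0.012, 0, 0, 0], [0.188, 0, 0.012, 0, 0, 0], [0.188, 0, 0.012, 0, 0, 0], [0.188, 0, 0.012, 0, 0, 0]]},
)

```text
clock: 11.65
eef_pos: [474.2, -91.2, 56.5]
eef_rot: [-3.139, 0.35, 1.721]
wrist_force: [1.0, 0.7, -1.4]
finger_gap: 63.6
finger_force: 30.0
```

```bash
python3 - <<'E'
from h import *
st=manip.read_state(); print(where(st),go(st,0,-.5))
E
```

```text
('face', array([-10.7,   0.1,   2.7]), 'tongue', array([-5.2,  0.2, -8.5]), 'tilt', np.float64(0.35)) (array([11.2,  0.1, -0.7]), array([-0.002,  0.   ,  0.001]))
```

>>> send_path(
  moves={"motion": [[0.03, 0, 0, 0, 0, 0], [0.06, 0, 0, 0, 0, 0], [0.08, 0, 0, 0, 0, 0], [0.08, 0, 0, 0, 0, 0]]},
)

```text
clock: 12.05
eef_pos: [472.9, -83.6, 53.6]
eef_rot: [-3.139, 0.35, 1.721]
wrist_force: [-0.9, 1.0, -0.7]
finger_gap: 63.9
finger_force: 30.0
```

```bash
python3 - <<'E'
from h import *
st=manip.read_state(); print(where(st),go(st,0,-.5))
E
```

```text
('face', array([-3.1,  0.3, -0.1]), 'tongue', array([  2.4,   0.3, -11.4]), 'tilt', np.float64(0.35)) (array([ 3. ,  0.2, -0.7]), array([-0.002, -0.   ,  0.001]))
```

Converted, 3 mm is 0.03, 1 mm is 0.01.

>>> send_path(
  moves={"motion": [[0.01, 0, -0.002, 0, 0, 0], [0.02, 0, -0.005, 0, 0, 0], [0.03, 0, -0.007, 0, 0, 0], [0.03, 0, -0.007, 0, 0, 0], [0.03, 0, -0.007, 0, 0, 0]]},
)

```text
clock: 12.55
eef_pos: [472.7, -81.6, 53.7]
eef_rot: [-3.139, 0.351, 1.72]
wrist_force: [-0.5, -6.7, 0.2]
finger_gap: 64.0
finger_force: 30.0
```

>>> send_path(
  moves={"motion": [[0.007, 0, 0, 0, 0, 0], [0.01, 0, 0, 0, 0, 0], [0.01, 0, 0, 0, 0, 0]]},
)

```text
clock: 12.85
eef_pos: [472.7, -81.4, 53.8]
eef_rot: [-3.139, 0.353, 1.72]
wrist_force: [0.9, -15.0, 3.7]
finger_gap: 63.7
finger_force: 30.0
```

```bash
python3 - <<'E'
from h import *
st=manip.read_state(); print(where(st),go(st,0,-.5))
p,d,P,st=snap("wrist","w7")
rt,t=tool(st)
for v in list(range(100,134,2)): print(v,'tool',rt.inv().apply(P[v,279]-t).round(1),'groove',tog(P[v,279]).round(1),p[v,279])
E
```

```text
('face', array([-0.8,  0.1, -0.2]), 'tongue', array([  4.6,   0.1, -11.4]), 'tilt', np.float64(0.353)) (array([0.9, 0.1, 0.2]), array([-0.002,  0.003,  0.001]))
100 tool [ 91.2  -0.2 -19.3] groove [11.3 -0.   1.3] [128  84  48]
102 tool [ 90.3  -0.2 -18.5] groove [10.2 -0.   0.9] [127  83  47]
104 tool [ 89.3  -0.2 -19.5] groove [ 9.6 -0.   2.3] [128  83  46]
106 tool [ 88.4  -0.2 -17.8] groove [ 8.2 -0.   0.9] [128  84  48]
108 tool [ 87.5  -0.2 -17.9] groove [ 7.3 -0.   1.3] [128  84  48]
110 tool [ 86.5  -0.2 -18. ] groove [ 6.5 -0.   1.8] [127  83  47]
112 tool [ 85.5  -0.2 -17.3] groove [ 5.3 -0.   1.4] [128  83  48]
114 tool [ 84.6  -0.1 -16.3] groove [ 4.1 -0.   0.8] [127  82  47]
116 tool [ 83.6  -0.1 -16.1] groove [ 3.1 -0.   1. ] [127  83  47]
118 tool [ 82.6  -0.1 -16.6] groove [ 2.4 -0.   1.8] [127  82  47]
120 tool [ 81.6  -0.1 -15.6] groove [ 1.1 -0.   1.2] [127  83  48]
122 tool [ 80.6  -0.1 -15.7] groove [ 0.2 -0.1  1.6] [128  83  48]
124 tool [ 79.6  -0.1 -14.3] groove [-1.2 -0.1  0.7] [115  77  46]
126 tool [ 78.6  -0.1 -15.1] groove [-1.9 -0.1  1.8] [113  76  44]
128 tool [ 77.6  -0.1 -14.8] groove [-3.  -0.1  1.9] [113  76  45]
130 tool [ 76.6  -0.1 -14.8] groove [-3.9 -0.1  2.2] [112  74  44]
132 tool [ 75.5  -0.1 -14.1] groove [-5.2 -0.1  1.9] [112  75  44]
```

Converted, 4.6 mm is 0.046, 16.4 mm is 0.164, 0.21 rad is 4.2.

>>> send_path(
  moves={"motion": [[0.012, 0, 0.056, 0, 1.4, 0], [0.027, 0, 0.111, 0, 2.8, 0], [0.046, 0, 0.164, 0, 4.2, 0], [0.046, 0, 0.164, 0, 4.2, 0]]},
)

```text
clock: 13.3
eef_pos: [472.8, -83.1, 36.1]
eef_rot: [-3.14, 0.139, 1.718]
wrist_force: [0.9, -10.1, 0.5]
finger_gap: 63.6
finger_force: 30.0
```

```bash
python3 - <<'E'
from h import *
st=manip.read_state(); print(where(st),go(st,0,0,0))
E
```

```text
('face', array([-1.2,  0.1, -0.6]), 'tongue', array([  6.5,   0.1, -10.4]), 'tilt', np.float64(0.139)) (array([ 3.8,  0.2, 10.2]), array([-0.002,  0.139, -0.001]))
```

Careful with the scale: shifts go in units of 100 mm and turns go in units of 0.05 rad. That gives: 11.1 mm is 0.111, 7.9 mm is 0.079, 0.14 rad is 2.8.

>>> send_path(
  moves={"motion": [[0.008, 0, 0.039, 0, 1, 0], [0.018, 0, 0.079, 0, 2, 0], [0.027, 0, 0.111, 0, 2.8, 0], [0.027, 0, 0.111, 0, 2.8, 0], [0.027, 0, 0.111, 0, 2.8, 0]]},
)

```text
clock: 13.8
eef_pos: [472.9, -81.9, 25.2]
eef_rot: [-3.141, 0.003, 1.719]
wrist_force: [-1.5, -15.0, 1.9]
finger_gap: 63.6
finger_force: 30.0
```

```bash
python3 - <<'E'
from h import *
st=manip.read_state(); print(where(st),go(st,0,0,0))
p,d,P,st=snap("wrist","w8")
rt,t=tool(st)
for v in list(range(80,180,6)): print(v,'groove',tog(P[v,279]).round(1),p[v,279])
E
```

```text
('face', array([-1.1, -0.1, -0.4]), 'tongue', array([ 7.9, -0. , -9.1]), 'tilt', np.float64(0.003)) (array([ 1.1, -0. , -0.2]), array([-0.001,  0.003, -0.   ]))
80 groove [20.4 -0.2  0.7] [124  83  46]
86 groove [17.4 -0.2  1.4] [125  84  48]
92 groove [14.7 -0.2  0.5] [124  83  46]
98 groove [11.7 -0.2  1.1] [125  85  48]
104 groove [ 8.7 -0.2  1.7] [124  84  47]
110 groove [ 5.8 -0.2  1.5] [124  83  46]
116 groove [ 2.7 -0.2  2.1] [123  83  47]
122 groove [-0.2 -0.2  0.7] [123  83  46]
128 groove [-3.3 -0.2  1.9] [111  74  41]
134 groove [-6.4 -0.2  1.7] [110  72  39]
140 groove [-9.5 -0.2  2.6] [115  77  42]
146 groove [-12.6  -0.2   2.5] [118  78  43]
152 groove [-15.9  -0.2   0.7] [120  79  45]
158 groove [-19.   -0.2   1.4] [120  80  46]
164 groove [-22.3  -0.2   1. ] [119  78  44]
170 groove [-25.5  -0.2   1.9] [119  78  44]
176 groove [-28.8  -0.2   1.6] [120  80  47]
```

Converted, 1.5 mm is 0.015, 0.8 mm is 0.008.

>>> send_path(
  moves={"motion": [[0, 0, 0.008, 0, 0, 0], [0, 0, 0.015, 0, 0, 0], [0, 0, 0.015, 0, 0, 0]]},
)

```text
clock: 14.15
eef_pos: [472.9, -81.9, 25.1]
eef_rot: [-3.141, 0.003, 1.72]
wrist_force: [-11.6, -13.4, 26.3]
finger_gap: 63.6
finger_force: 30.0
```

>>> send_path(
  moves={"motion": [[0, 0, -0.005, 0, 0, 0], [0, 0, -0.005, 0, 0, 0], [0, 0, -0.005, 0, 0, 0], [0, 0, -0.005, 0, 0, 0]]},
  aperture=90,
)

```text
clock: 14.55
eef_pos: [472.3, -80.0, 23.5]
eef_rot: [-3.139, -0.0, 1.72]
wrist_force: [-0.7, 0.5, 0.4]
finger_gap: 89.2
finger_force: 0.0
```

>>> send_path(
  moves={"motion": [[0, 0, -0.4, 0, 0, 0], [0, 0, -0.9, 0, 0, 0], [0, 0, -1.4, 0, 0, 0], [0, 0, -1.4, 0, 0, 0], [0, 0, -1.4, 0, 0, 0]]},
)

```text
clock: 15.05
eef_pos: [472.8, -80.0, 164.1]
eef_rot: [-3.141, 0.001, 1.72]
wrist_force: [0.2, 0.4, -1.0]
finger_gap: 89.9
finger_force: 0.0
```

```bash
python3 - <<'E'
from h import *
for n in ("wrist","side","scene"):
    p,d,P,st=snap(n,"f_"+n); H=cv2.cvtColor(p,cv2.COLOR_RGB2HSV)
    Q=tog(P.reshape(-1,3)).reshape(P.shape); 
    for nm,a,b in(("laid",5,135),("new",-155,-5)):
        m=(d>0)&(H[...,1]>70)&(abs(Q[...,1])<50)&(abs(Q[...,2])<8)&(Q[...,0]>a)&(Q[...,0]<b); q=Q[m]
        A=np.c_[q[:,:2],np.ones(len(q))]; k=np.linalg.lstsq(A,q[:,2],rcond=None)[0]
        print(n,nm,len(q),rect(q[:,:2]),'tilt',k[:2].round(4),'z@joint',k[2].round(2))
E
```

```text
wrist laid 8519 (array([57.3, -0.1]), array([104.7,  64.2]), -0.13) tilt [-0.0006 -0.0002] z@joint 1.48
wrist new 8524 (array([-80.1,  -0. ]), array([149.7,  64.2]), 0.05) tilt [-0.0004 -0.0002] z@joint 1.51
side laid 1133 (array([70.,  1.]), array([129.9,  63.9]), -0.11) tilt [-0.0012  0.001 ] z@joint -0.42
side new 907 (array([-80. ,   1.4]), array([149.9,  63.9]), 0.14) tilt [ 0.0002 -0.0004] z@joint -0.36
scene laid 1016 (array([70.1, -0.6]), array([129.7,  69. ]), 0.22) tilt [-0.0001  0.0146] z@joint -1.92
scene new 932 (array([-79.9,  -1. ]), array([149.1,  67.6]), -0.74) tilt [-0.0004  0.0103] z@joint -1.89
```

View pics/f_wrist.png

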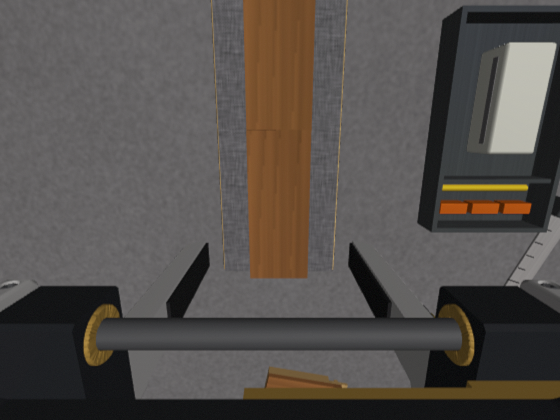

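View pics/f_side.png

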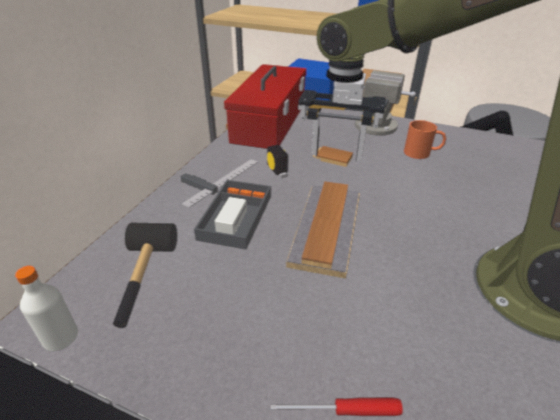

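The wrist view shows the joint as a thin closed line at (279,130), with the strip flush and in line. The block lies in the large compartment at (520,98), and the side view confirms both.

```bash
python3 -c "
from cell import manip
print(manip.sign_off())"
```

```text
the job is handed in; nothing more can be done
None
```

The tapping block is flat in the tray's large compartment, and the longer strip is seated in the laid strip's groove, measuring flush and in line with it. I handed the job in after about 15 s of robot time; no verdict came back.

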